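# Point out the released particle counter and log it

### The arm

A 6-joint arm with a two-finger parallel gripper is mounted at the origin on the work surface. World frame = base frame: x ahead of the robot, y to its left, z up, the work surface at z = 0. Lengths are in mm, angles in rad, forces in N, time in s.
With the tool pointing down it reaches from about 350 to 875 mm from the base axis. Payload 4.2 kg.
Tool frame: the origin (TCP) lies between the finger pads, 19 mm behind the fingertips; this is the grasp point; z points along the fingers, y is the line along which they close (so a half turn about z gives the same grasp; the last joint's range is limited). The gripper opens to 85 mm and grips with 20 to 120 N. Pads are 22 mm wide; open, the fingers measure 114 mm over their backs; the gripper's body (76 mm by 85 mm) begins 54 mm behind the grasp point. The pads swing forward as they close: fully open they stand 13 mm farther back than shut.
Start: joints at [1.418, 0.385, 0.008, 0, -1.194, -0.259], TCP at [250.129, 572.743, 250.012] pointing down, gripper open.
Joint ranges: [-3.14, 3.14], [-1.21, 2.06], [-1.07, 1.41], [-3.16, 2.05], [-2.99, -0.16], [-3.1, 3.1]. Speed limits (rad/s): [2.79, 2.79, 3.14, 3.14, 3.14, 3.14].

### API

Orientations are given as a unit quaternion [x, y, z, w].
In Python, from bench import arm gives the robot as it stands. The module is installed in compiled form; this text tells all that it offers.
- The arm moves only by the tool move_arm, never from a script. Its arguments are lists of equal length, an entry for each row: "fingers": the finger opening in mm, from 0 to 85.4; "travel": the shift along the tool's x, y, z in mm, a list of three; "dr": the turn, a rotation vector about the tool's x, y, z in rad, a list of three. A call has 1 to 10 rows; each row is the pose to reach, as a shift and turn from the pose commanded when the call began, along the tool's axes at that moment; what a row does not reach only later rows make up. A row lasts 1/10 s, in which the tool goes at most 50 mm and 8.59 degrees, less where a joint would pass 70% of its speed; a pose out of reach is approached as far as the arm can. A call with a gripper value outside its range is refused whole. The fingers move at their own pace and stop on an object; the grip force is fixed at half the most. Time passes only in rows, so rows that repeat a pose let the fingers close. It gives the time, the measured TCP pose, the force, the opening and the grip force at its end, in the units of the state.
- arm.read_state(): the state, without advancing time (a new reading comes with each control period).
- arm.get_image(name): name is "side" or "top" or "wrist"; returns the picture (400x640x3 uint8, red, green, blue); there is no depth.
- arm.camera_model(name): a dict with "intrinsics" (3x3 intrinsics, pixels), "k1" (the pictures are not rectified: a ray, as slopes to the right and down, at radius r is drawn at 1 + k1 r^2 times it, then the intrinsics apply), "pose" (4x4, takes a point from camera to world coordinates). Camera axes: x right, y up, looking along -z (the intrinsics and any distortion apply to the point x, -y, -z); pixel columns grow to the right and rows downward; lengths in mm; the calibration is good to about 2 mm. A picture is of the moment at which its call begins: read the wrist's pose just before it. camera_model takes no time and is no camera call; for the wrist camera it gives the pose at the moment of the call.
- arm.job_done(): hands the job in; it is judged then, once.
The state is a dict: "clock": time; "joints": joint angles; "joint_vel": joint speeds; "joint_efforts": joint torques, N m; "position": TCP position; "ee_rot": TCP orientation; "contact_force": force on the tool from outside, world axes, zero at the start; "wrist_torque": the same for the moment, N m; "gripper_width": finger opening in mm; "grasp_force": force on a finger pad.
Only numpy, scipy, OpenCV 4.12 (cv2) and the standard library are available. Lean on these libraries where they do the work, as an engineer would, in place of code of your own. Each camera call takes 0.05 s, during which the arm holds its last target. There are 200 camera calls.

### The job

Point out the counter that is released for use, the steel box with the green dots: hold the fingertips straight above its inlet nozzle, about 2 cm clear and without touching, for two seconds so that the overhead camera registers it. Then press the blue button on the logging box fully down and let it come back up, finishing clear of it. Do not point at the inlets of the other counters, do not press the red button, and do not touch or move any of the instruments or other loose things.

Things in the scene. Friction and masses are not known exactly. Their poses are not given: they have to be found in the camera images.
- inlet_green (a point): the target: centre of the flat top (18 mm across) of the black inlet nozzle of the counter with GREEN round dots. z axis up. The nozzle stands on the counter's roof; its top is 114 mm above the table
- counter_green: green-dot particle counter: loose steel box 130 x 95 x 80 mm high, 0.6 to 1.3 kg, sloped black front; dots of that colour on the roof (30 mm wide) and front. Origin: centre of the underside; x to its rear, z up. Black inlet nozzle, 34 mm tall, on the roof 25 mm to +x and 20 mm to +y of the centre. The four counters differ only in dot colour and stand in any order
- counter_red1: first red-dot particle counter: loose steel box 130 x 95 x 80 mm high, 0.6 to 1.3 kg, sloped black front; dots of that colour on the roof (30 mm wide) and front. Origin: centre of the underside; x to its rear, z up. Black inlet nozzle, 34 mm tall, on the roof 25 mm to +x and 20 mm to +y of the centre. The four counters differ only in dot colour and stand in any order
- inlet_red1 (a point): centre of the top of the inlet nozzle of the first red-dot counter (not the target), 114 mm above the table
- counter_red2: second red-dot particle counter: loose steel box 130 x 95 x 80 mm high, 0.6 to 1.3 kg, sloped black front; dots of that colour on the roof (30 mm wide) and front. Origin: centre of the underside; x to its rear, z up. Black inlet nozzle, 34 mm tall, on the roof 25 mm to +x and 20 mm to +y of the centre. The four counters differ only in dot colour and stand in any order
- inlet_red2 (a point): centre of the top of the inlet nozzle of the second red-dot counter (not the target), 114 mm above the table
- counter_yellow: yellow-dot particle counter: loose steel box 130 x 95 x 80 mm high, 0.6 to 1.3 kg, sloped black front; dots of that colour on the roof (30 mm wide) and front. Origin: centre of the underside; x to its rear, z up. Black inlet nozzle, 34 mm tall, on the roof 25 mm to +x and 20 mm to +y of the centre. The four counters differ only in dot colour and stand in any order
- inlet_yellow (a point): centre of the top of the inlet nozzle of the yellow-dot counter (not the target), 114 mm above the table
- station: logging box: fixed white box 110 x 150 mm, 45 mm high, with a dark blue screen and two push buttons on top. Origin: centre of the underside; the buttons lie 22 mm to its -x side of the centre, the blue one 38 mm to +y, the red one 38 mm to -y
- log_top (a point): centre of the top of the BLUE round push button (30 mm across) on the logging box, about 67 mm above the table; it is pressed straight down
- log (a joint): travel of the blue button in m: 0 released, 0.006 fully down; its spring takes about 5 N fully down and pushes it back up
- cancel_top (a point): centre of the top of the RED round push button (30 mm across), same kind, 76 mm from the blue one; not to be pressed
- cancel (a joint): travel of the red button in m: 0 released, 0.006 fully down
- handheld_yellow: loose yellow handheld counter standing upright at the back, 45 x 75 mm, 150 mm high plus a 40 mm nozzle; origin: centre of the underside
- handheld_white: loose white handheld counter standing upright at the back, 45 x 75 mm, 140 mm high plus a 40 mm nozzle; origin: centre of the underside
- filter: loose white purge filter standing upright, 44 mm across, 70 mm high; origin: centre of the underside
- driver: loose screwdriver lying on the table, to the right; origin on its underside
Mind the look-alikes: they are no part of the job. What is shaped like the station but orange or purple is not meant.

How it is judged (in metres and radians):
On the way, in this order (a step that is already met when the one before it is completed fails the run):
1. the tool point dwells just above the inlet of the green-dot counter for 1.8 s, without contact (horizontal distance between the grasp point and inlet_green below 0.02 m and z of the grasp point in the frame of inlet_green between 0.01 and 0.065 m and contact force between the fingers and anything else below 0.5 N), for 1.8 s.
2. then the blue button is pressed down (value of joint log above 0.005 m), for 0.02 s.
At the end, for the whole second after the job is handed in: both buttons are up again (within 1 mm), and all counters, handhelds, the filter and the screwdriver are within 10 mm of where they started (value of joint each of log, cancel below 0.001 m and distance of each of counter_green, counter_red1, counter_red2, counter_yellow, handheld_yellow, handheld_white, filter, driver from where it was at the start of the episode below 0.01 m); the robot touches nothing.
It fails at once if the tool is brought just above the inlet of another counter (TCP within 20 mm sideways and 10 to 65 mm above it) ((horizontal distance between the grasp point and inlet_red1 below 0.02 m and z of the grasp point in the frame of inlet_red1 between 0.01 and 0.065 m) or (horizontal distance between the grasp point and inlet_red2 below 0.02 m and z of the grasp point in the frame of inlet_red2 between 0.01 and 0.065 m) or (horizontal distance between the grasp point and inlet_yellow below 0.02 m and z of the grasp point in the frame of inlet_yellow between 0.01 and 0.065 m)).
It fails at once if the red button is pressed by more than 1.5 mm (value of joint cancel above 0.0015 m).
It fails at once if the robot touches a counter, a handheld, the filter or the screwdriver (over 0.5 N) (contact force between any of the fingers, the arm and counter_green above 0.5 N or contact force between any of the fingers, the arm and counter_red1 above 0.5 N or contact force between any of the fingers, the arm and counter_red2 above 0.5 N or contact force between any of the fingers, the arm and counter_yellow above 0.5 N or contact force between any of the fingers, the arm and handheld_yellow above 0.5 N or contact force between any of the fingers, the arm and handheld_white above 0.5 N or contact force between any of the fingers, the arm and filter above 0.5 N or contact force between any of the fingers, the arm and driver above 0.5 N).
It fails at once if a loose thing is pushed, lifted or carried by more than 10 mm (distance of any of counter_green, counter_red1, counter_red2, counter_yellow, handheld_yellow, handheld_white, filter, driver from where it was at the start of the episode above 0.01 m).
It also fails if it takes over 43 s, if anything falls off the work surface, if the arm or the gripper's body presses on something with over 40 N, if the wrist force passes 120 N, or if a joint passes its speed limit or range.

## Working session

There is one attempt and no reset: what is moved stays moved. The work goes in short steps, Python scripts to look and compute and a tool call to move; the robot and the scene stay as the last step left them, time stands still between calls to the robot, and variables do not carry over. Pictures are saved under pics/ and viewed, at most 10 in all, crops included, and the job is handed in when it is done.

Besides the shell and the picture viewer there is one more tool, called after "Call:" in YAML: its name, and indented under it one key for each argument. move_arm: Moves the arm, as the interface text tells. Its arguments: {"type":"object","properties":{"fingers":{"type":"array","items":{"type":"number"}},"travel":{"type":"array","items":{"type":"array","items":{"type":"number"}}},"dr":{"type":"array","items":{"type":"array","items":{"type":"number"}}}},"required":["fingers","travel","dr"]}

```bash
mkdir -p pics && cat > h.py <<'E'
import numpy as np, cv2
from bench import arm
def grab(n,f):
    im=arm.get_image(n); cv2.imwrite(f,im[:,:,::-1]); return im
def ray(n,u,v):
    m=arm.camera_model(n);K=np.array(m["intrinsics"]);P=np.array(m["pose"])
    d=np.array([m["k1"],0,0,0,0]) if 0 else None
    s=np.linalg.inv(K)@[u,v,1.]; q=s[:2].copy()
    for _ in range(30): q=s[:2]/(1+m["k1"]*(q@q))
    return P[:3,3],P[:3,:3]@np.array([q[0],-q[1],-1])
def at(n,u,v,z):
    o,d=ray(n,u,v); return o+d*(z-o[2])/d[2]
def proj(n,p):
    m=arm.camera_model(n);K=np.array(m["intrinsics"]);P=np.array(m["pose"])
    c=P[:3,:3].T@(np.array(p)-P[:3,3]); q=np.array([c[0],-c[1]])/-c[2]; q=q*(1+m["k1"]*(q@q))
    return (K@[q[0],q[1],1])[:2]
E
python3 - <<'E'
from h import *
for n in("top","side"): grab(n,f"pics/{n}0.png"); m=arm.camera_model(n); print(np.round(m["pose"],2).tolist())
s=arm.read_state();print(s["clock"],s["position"],s["ee_rot"])
E
```

```text
[[0.01, 0.99, -0.14, 320.42], [-1.0, 0.01, -0.01, -21.63], [-0.0, 0.14, 0.99, 1683.86], [0.0, 0.0, 0.0, 1.0]]
[[-0.89, 0.34, -0.32, -4.27], [-0.46, -0.64, 0.61, 1018.06], [0.0, 0.69, 0.72, 1341.91], [0.0, 0.0, 0.0, 1.0]]
0.1 [249.95838557 572.31838555 249.05205593] [ 9.78860621e-01 -2.04526200e-01 -1.46930311e-04  9.46340180e-04]
```

View pics/top0.png

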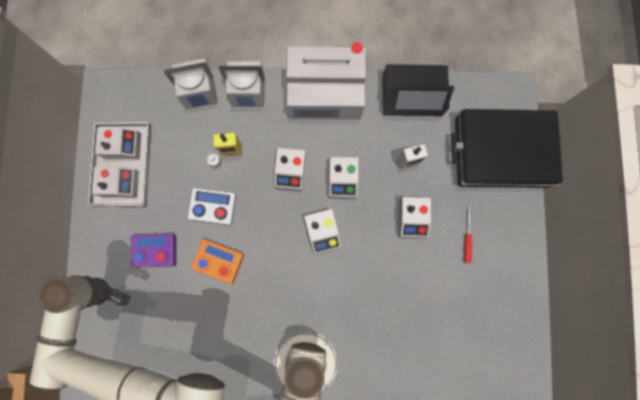

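View pics/side0.png

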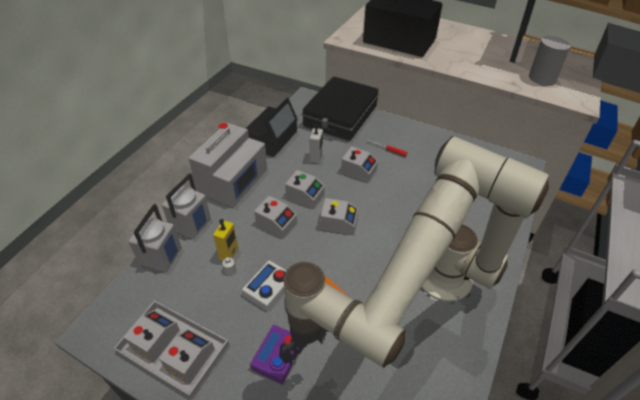

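The top view shows four counters: red dots at (290,168) and (416,216), green at (343,176), yellow at (322,230). The boxes shaped like the station are white (212,206), orange (217,261) and purple (153,250). The one meant is the white box, with its blue button near (198,210). I'll confirm both targets in an enlarged crop.

```bash
python3 - <<'E'
from h import *
a=cv2.imread("pics/top0.png")
c=[cv2.resize(a[y:y+60,x:x+60],(400,400),interpolation=cv2.INTER_CUBIC) for x,y in((315,148),(182,178))]
cv2.imwrite("pics/c1.png",np.hstack(c))
b=cv2.imread("pics/side0.png")
c=[cv2.resize(b[y:y+60,x:x+60],(400,400),interpolation=cv2.INTER_CUBIC) for x,y in((275,155),(235,250))]
cv2.imwrite("pics/c2.png",np.hstack(c))
E
```

```text
(no output)
```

View pics/c1.png

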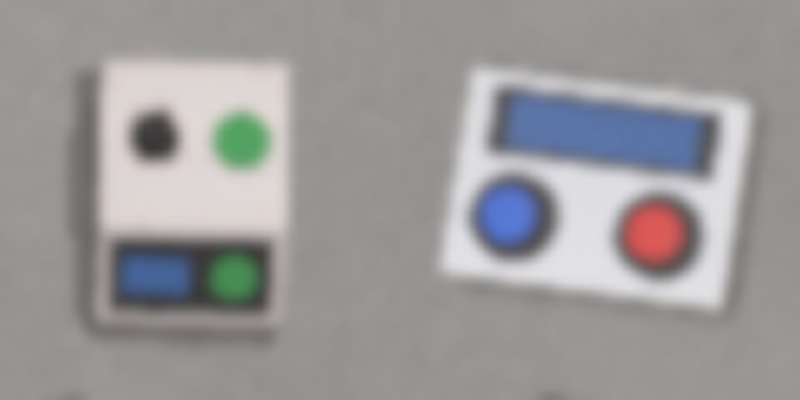

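View pics/c2.png

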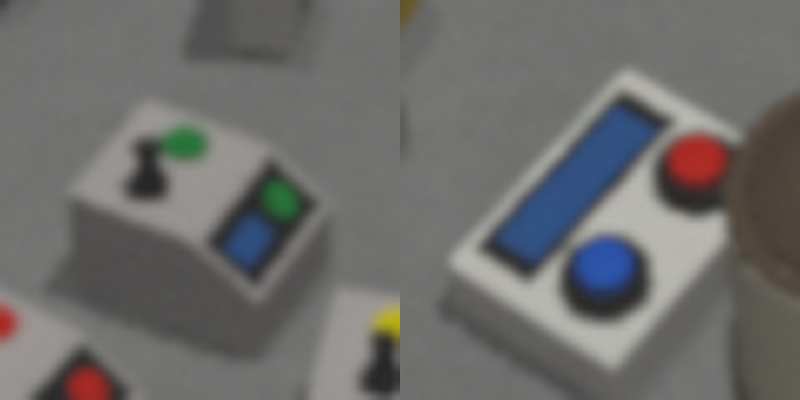

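Crop: the green counter's nozzle top is at about (338.2,168.2) in top and (297.2,176.9) in side. The white station's blue button is at (198.2,210.2) in top and (265.4,289.3) in side.

```bash
python3 - <<'E'
from h import *
def tri(a,b):
    (o1,d1),(o2,d2)=ray("top",*a),ray("side",*b)
    t=np.linalg.lstsq(np.c_[d1,-d2],o2-o1,rcond=None)[0]; return (o1+d1*t[0]+o2+d2*t[1])/2
h=np.array([-.4,-.4])
for nm,t,s,z in(("inlet",(338.2,168.2),(297.2,176.9),114),("blue",(198.2,210.2),(265.4,289.3),67)):
    t=t+h;s=s+h
    print(nm,at("top",*t,z).round(1),at("side",*s,z).round(1),tri(t,s).round(1))
for nm,u,z in(("red1",(284,159),114),("yel",(316,224),114),("red2",(411,208),114),("redbtn",(220.3,213),67),("filter",(213,159),70),("hy",(223,138),190),("hw",(416,150),190)): print(nm,at("top",*u,z).round(0))
from scipy.spatial.transform import Rotation as R
print(R.from_quat(arm.read_state()["ee_rot"]).as_matrix().round(3).tolist())
E
```

```text
inlet [ 652.1 -104.2  114. ] [ 653.3 -104.8  114. ] [ 652.3 -104.   114.9]
blue [513.1 368.   67. ] [510.4 371.7  67. ] [513.2 369.   61.5]
red1 [681.  75. 114.]
yel [464. -33. 114.]
red2 [ 519. -345.  114.]
redbtn [503. 291.  67.]
filter [689. 322.  70.]
hy [731. 267. 190.]
hw [ 696. -350.  190.]
[[0.916, -0.4, -0.001], [-0.4, -0.916, -0.002], [0.0, 0.002, -1.0]]
```

Call:
move_arm:
  fingers: [0, 0, 0, 0, 0, 0, 0, 0, 0, 0]
  travel:
    - [20, 14, 0]
    - [50, 36, 0]
    - [85, 61, 0]
    - [120, 86, 0]
    - [155, 111, 0]
    - [190, 136, 0]
    - [225, 161, 0]
    - [260, 187, 0]
    - [295, 212, 0]
    - [325, 233, 0]
  dr:
    - [0, 0, 0]
    - [0, 0, 0]
    - [0, 0, 0]
    - [0, 0, 0]
    - [0, 0, 0]
    - [0, 0, 0]
    - [0, 0, 0]
    - [0, 0, 0]
    - [0, 0, 0]
    - [0, 0, 0]

```text
clock: 1.1
position: [455.1, 227.0, 249.8]
ee_rot: [0.979, -0.205, -0.0, 0.0]
contact_force: [0.1, -0.1, -0.1]
gripper_width: -0.3
grasp_force: 0.0
```

Call:
move_arm:
  fingers: [0, 0, 0, 0, 0, 0, 0, 0, 0, 0]
  travel:
    - [30, 21, 0]
    - [65, 47, 0]
    - [100, 72, 0]
    - [135, 97, 0]
    - [170, 122, 0]
    - [205, 147, 0]
    - [240, 172, 0]
    - [275, 198, 0]
    - [300, 216, 0]
    - [314, 226, 0]
  dr:
    - [0, 0, 0]
    - [0, 0, 0]
    - [0, 0, 0]
    - [0, 0, 0]
    - [0, 0, 0]
    - [0, 0, 0]
    - [0, 0, 0]
    - [0, 0, 0]
    - [0, 0, 0]
    - [0, 0, 0]

```text
clock: 2.1
position: [652.5, -106.2, 248.7]
ee_rot: [0.979, -0.206, -0.001, 0.0]
contact_force: [-0.4, 0.3, -0.6]
gripper_width: -0.4
grasp_force: 0.0
```

Call:
move_arm:
  fingers: [0, 0]
  travel:
    - [0, 0, 0]
    - [0, 0, 0]
  dr:
    - [0, 0, 0]
    - [0, 0, 0]

```text
clock: 2.3
position: [651.6, -103.8, 249.1]
ee_rot: [0.979, -0.205, -0.001, 0.0]
contact_force: [0.4, 0.6, -0.7]
gripper_width: 0.2
grasp_force: 0.0
```

```bash
python3 - <<'E'
from h import *
from scipy.spatial.transform import Rotation as R
s=arm.read_state();r=R.from_quat(s["ee_rot"]);print(s["clock"],s["position"].round(1),s["gripper_width"],s["contact_force"],(r.inv().apply(np.array([652.5,-104.3,154])-s["position"])).round(1))
im=grab("wrist","pics/w0.png")
print(proj("wrist",[652.5,-104.3,114]))
E
```

```text
2.3 [ 651.6 -103.8  249.1] 0.24311013213776264 [ 0.43359736  0.56426937 -0.74428344] [ 1.2  0.1 95.1]
[320.76202534 191.40616462]
```

View pics/w0.png

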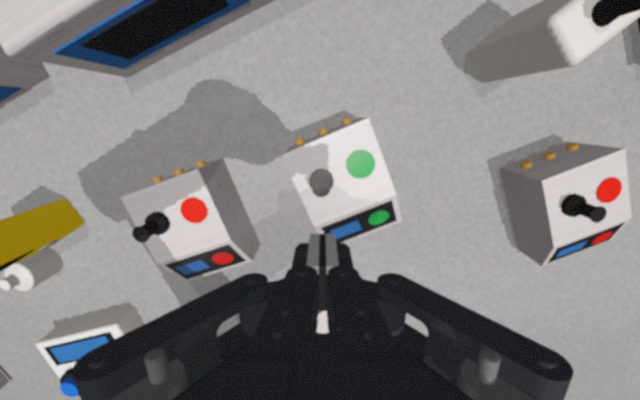

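The wrist view confirms the green-dot counter ahead of the fingers, with its nozzle at (320.5,182). That is about 9 px from the prediction.

```bash
python3 - <<'E'
from h import *
print(at("wrist",320.5,182,114).round(1)); print(np.round(arm.camera_model("wrist")["pose"],2).tolist())
m=arm.get_image("wrist"); g=m[165:200,300:340].astype(int); k=(g.max(2)<110)
ys,xs=np.nonzero(k); print(xs.mean()+300,ys.mean()+165,xs.min()+300,xs.max()+300,ys.min()+165,ys.max()+165,len(xs))
for z in(80,114): print(proj("wrist",[652.5,-104.3,z]))
E
```

```text
[ 660.9 -107.7  114. ]
[[-0.4, 0.88, 0.25, 714.92], [-0.92, -0.38, -0.11, -132.68], [0.0, -0.28, 0.96, 373.89], [0.0, 0.0, 0.0, 1.0]]
321.0773480662983 182.98342541436463 311 332 170 195 362
[321.2097312  183.05453696]
[321.12053705 191.26153721]
```

Call:
move_arm:
  fingers: [0, 0, 0, 0, 0, 0, 0, 0, 0, 0]
  travel:
    - [4, 0, 8]
    - [4, 0, 20]
    - [4, 0, 34]
    - [4, 0, 48]
    - [4, 0, 62]
    - [4, 0, 76]
    - [4, 0, 86]
    - [4, 0, 92]
    - [4, 0, 94]
    - [4, 0, 94]
  dr:
    - [0, 0, 0]
    - [0, 0, 0]
    - [0, 0, 0]
    - [0, 0, 0]
    - [0, 0, 0]
    - [0, 0, 0]
    - [0, 0, 0]
    - [0, 0, 0]
    - [0, 0, 0]
    - [0, 0, 0]

```text
clock: 3.4
position: [655.8, -105.3, 156.1]
ee_rot: [0.979, -0.204, 0.0, 0.0]
contact_force: [0.7, -0.1, 0.4]
gripper_width: 0.2
grasp_force: 0.0
```

Call:
move_arm:
  fingers: [0, 0, 0, 0, 0, 0, 0, 0, 0, 0]
  travel:
    - [0, 0, 0]
    - [0, 0, 0]
    - [0, 0, 0]
    - [0, 0, 0]
    - [0, 0, 0]
    - [0, 0, 0]
    - [0, 0, 0]
    - [0, 0, 0]
    - [0, 0, 0]
    - [0, 0, 0]
  dr:
    - [0, 0, 0]
    - [0, 0, 0]
    - [0, 0, 0]
    - [0, 0, 0]
    - [0, 0, 0]
    - [0, 0, 0]
    - [0, 0, 0]
    - [0, 0, 0]
    - [0, 0, 0]
    - [0, 0, 0]

```text
clock: 4.4
position: [655.7, -105.2, 156.0]
ee_rot: [0.979, -0.204, -0.0, 0.0]
contact_force: [-0.4, -0.2, 0.6]
gripper_width: 0.0
grasp_force: 0.0
```

```bash
python3 - <<'E'
from h import *
s=arm.read_state();print(s["clock"],s["position"].round(1),s["contact_force"])
a=grab("side","pics/s1.png");b=grab("wrist","pics/w1.png")
cv2.imwrite("pics/c3.png",np.hstack([cv2.resize(a[130:220,250:340],(400,400),interpolation=cv2.INTER_CUBIC),cv2.resize(b[100:300,220:420],(400,400))])[:,:,::-1])
E
```

```text
4.4 [ 655.7 -105.2  156. ] [-0.39709346 -0.2013289   0.64754301]
```

View pics/c3.png

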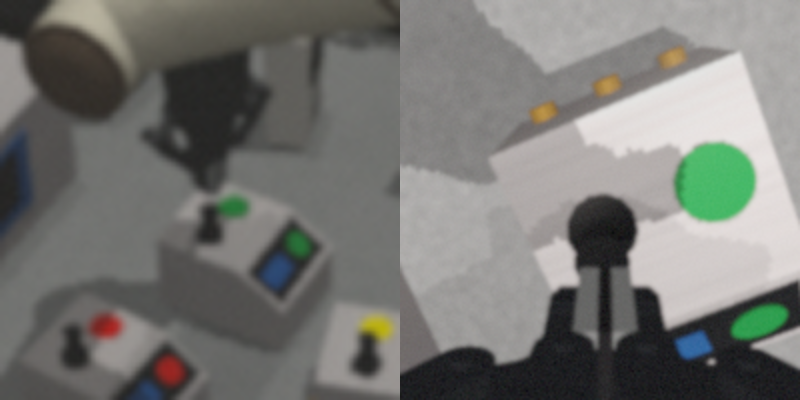

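The side view shows the fingertips directly above the green nozzle with a clear gap, and the wrist view agrees. I'll keep holding, then lift.

Call:
move_arm:
  fingers: [0, 0, 0, 0, 0, 0, 0, 0, 0, 0]
  travel:
    - [0, 0, 0]
    - [0, 0, 0]
    - [0, 0, 0]
    - [0, 0, 0]
    - [0, 0, 0]
    - [0, 0, 0]
    - [0, 0, 0]
    - [0, 0, 0]
    - [0, 0, 0]
    - [0, 0, 0]
  dr:
    - [0, 0, 0]
    - [0, 0, 0]
    - [0, 0, 0]
    - [0, 0, 0]
    - [0, 0, 0]
    - [0, 0, 0]
    - [0, 0, 0]
    - [0, 0, 0]
    - [0, 0, 0]
    - [0, 0, 0]

```text
clock: 5.5
position: [655.6, -105.2, 156.0]
ee_rot: [0.979, -0.204, -0.0, 0.0]
contact_force: [-0.7, -0.2, 0.9]
gripper_width: 0.1
grasp_force: 0.0
```

Call:
move_arm:
  fingers: [0, 0, 0, 0, 0, 0, 0, 0, 0, 0]
  travel:
    - [0, 0, 0]
    - [0, 0, 0]
    - [0, 0, 0]
    - [0, 0, 0]
    - [0, 0, 0]
    - [0, 0, 0]
    - [0, 0, 0]
    - [0, 0, 0]
    - [0, 0, 0]
    - [0, 0, 0]
  dr:
    - [0, 0, 0]
    - [0, 0, 0]
    - [0, 0, 0]
    - [0, 0, 0]
    - [0, 0, 0]
    - [0, 0, 0]
    - [0, 0, 0]
    - [0, 0, 0]
    - [0, 0, 0]
    - [0, 0, 0]

```text
clock: 6.5
position: [655.7, -105.2, 156.0]
ee_rot: [0.979, -0.204, 0.0, -0.0]
contact_force: [0.1, -0.1, 0.9]
gripper_width: 0.3
grasp_force: 0.0
```

Call:
move_arm:
  fingers: [0, 0, 0, 0, 0, 0, 0, 0, 0, 0]
  travel:
    - [0, 0, -10]
    - [0, 0, -30]
    - [0, 0, -55]
    - [0, 0, -80]
    - [0, 0, -95]
    - [0, 0, -100]
    - [-16, -19, -100]
    - [-42, -49, -100]
    - [-68, -80, -100]
    - [-94, -111, -100]
  dr:
    - [0, 0, 0]
    - [0, 0, 0]
    - [0, 0, 0]
    - [0, 0, 0]
    - [0, 0, 0]
    - [0, 0, 0]
    - [0, 0, 0]
    - [0, 0, 0]
    - [0, 0, 0]
    - [0, 0, 0]

```text
clock: 7.5
position: [613.1, 35.1, 255.6]
ee_rot: [0.979, -0.205, -0.0, 0.0]
contact_force: [1.4, -0.3, 0.1]
gripper_width: 0.1
grasp_force: 0.0
```

Call:
move_arm:
  fingers: [0, 0, 0, 0, 0, 0, 0, 0, 0, 0]
  travel:
    - [-26, -31, 0]
    - [-52, -62, 0]
    - [-78, -93, 0]
    - [-104, -124, 0]
    - [-130, -155, 0]
    - [-156, -186, 0]
    - [-182, -215, 0]
    - [-206, -242, 0]
    - [-222, -260, 0]
    - [-227, -266, 0]
  dr:
    - [0, 0, 0]
    - [0, 0, 0]
    - [0, 0, 0]
    - [0, 0, 0]
    - [0, 0, 0]
    - [0, 0, 0]
    - [0, 0, 0]
    - [0, 0, 0]
    - [0, 0, 0]
    - [0, 0, 0]

```text
clock: 8.5
position: [511.2, 370.8, 255.2]
ee_rot: [0.979, -0.203, -0.0, 0.0]
contact_force: [1.4, -0.0, -0.5]
gripper_width: 0.1
grasp_force: 0.0
```

Call:
move_arm:
  fingers: [0, 0, 0, 0, 0, 0, 0, 0, 0, 0]
  travel:
    - [0, 0, 5]
    - [0, 0, 20]
    - [0, 0, 40]
    - [0, 0, 60]
    - [0, 0, 80]
    - [0, 0, 95]
    - [0, 0, 105]
    - [0, 0, 110]
    - [0, 0, 110]
    - [0, 0, 110]
  dr:
    - [0, 0, 0]
    - [0, 0, 0]
    - [0, 0, 0]
    - [0, 0, 0]
    - [0, 0, 0]
    - [0, 0, 0]
    - [0, 0, 0]
    - [0, 0, 0]
    - [0, 0, 0]
    - [0, 0, 0]

```text
clock: 9.5
position: [512.9, 368.8, 146.8]
ee_rot: [0.979, -0.204, 0.0, -0.001]
contact_force: [0.1, 0.7, -0.0]
gripper_width: -0.3
grasp_force: 0.0
```

```bash
python3 - <<'E'
from h import *
s=arm.read_state();print(s["clock"],s["position"].round(1),s["contact_force"],proj("wrist",[512.5,369,67]))
a=grab("side","pics/s2.png");b=grab("wrist","pics/w2.png")
cv2.imwrite("pics/c4.png",np.hstack([cv2.resize(a[230:320,220:310],(400,400),interpolation=cv2.INTER_CUBIC),cv2.resize(b[100:300,220:420],(400,400))])[:,:,::-1])
E
```

```text
9.5 [512.9 368.8 146.8] [ 0.12806629  0.69932318 -0.04195409] [319.74114148 212.75960259]
```

View pics/c4.png

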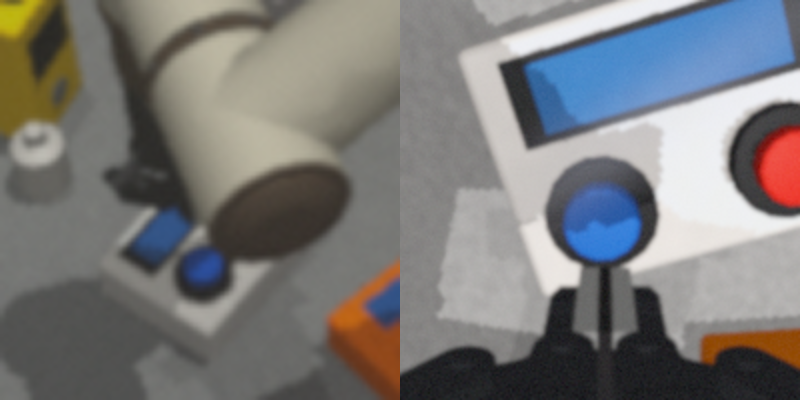

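The wrist view shows the white station's blue button at about (321,211), 2 px from the prediction, and the fingers are lined up over it. Pressing now.

Call:
move_arm:
  fingers: [0, 0, 0, 0, 0, 0, 0, 0, 0, 0]
  travel:
    - [0, 0, 10]
    - [0, 0, 25]
    - [0, 0, 40]
    - [0, 0, 50]
    - [0, 0, 55]
    - [0, 0, 58]
    - [0, 0, 60]
    - [0, 0, 62]
    - [0, 0, 63]
    - [0, 0, 63]
  dr:
    - [0, 0, 0]
    - [0, 0, 0]
    - [0, 0, 0]
    - [0, 0, 0]
    - [0, 0, 0]
    - [0, 0, 0]
    - [0, 0, 0]
    - [0, 0, 0]
    - [0, 0, 0]
    - [0, 0, 0]

```text
clock: 10.6
position: [512.6, 369.0, 83.7]
ee_rot: [0.979, -0.204, 0.0, -0.0]
contact_force: [-1.2, -0.4, 3.0]
gripper_width: -0.1
grasp_force: 1.3
```

Call:
move_arm:
  fingers: [0, 0, 0, 0, 0]
  travel:
    - [0, 0, 1]
    - [0, 0, 2]
    - [0, 0, 3]
    - [0, 0, 4]
    - [0, 0, 4]
  dr:
    - [0, 0, 0]
    - [0, 0, 0]
    - [0, 0, 0]
    - [0, 0, 0]
    - [0, 0, 0]

```text
clock: 11.1
position: [512.7, 369.0, 79.8]
ee_rot: [0.979, -0.204, 0.0, -0.0]
contact_force: [-1.8, 0.4, 6.8]
gripper_width: 0.0
grasp_force: 3.3
```

Call:
move_arm:
  fingers: [0, 0, 0, 0]
  travel:
    - [0, 0, 0.5]
    - [0, 0, 1]
    - [0, 0, 1.5]
    - [0, 0, 1.5]
  dr:
    - [0, 0, 0]
    - [0, 0, 0]
    - [0, 0, 0]
    - [0, 0, 0]

```text
clock: 11.5
position: [512.7, 369.0, 79.7]
ee_rot: [0.979, -0.204, 0.001, -0.0]
contact_force: [-3.5, -1.9, 12.0]
gripper_width: 0.1
grasp_force: 6.3
```

The button is bottomed: the force rises with no further travel. Retracting.

Call:
move_arm:
  fingers: [0, 0, 0, 0, 0, 0, 0, 0, 0, 0]
  travel:
    - [0, 0, -3]
    - [0, 0, -10]
    - [0, 0, -25]
    - [0, 0, -45]
    - [0, 0, -65]
    - [0, 0, -85]
    - [0, 0, -95]
    - [0, 0, -100]
    - [0, 0, -100]
    - [0, 0, -100]
  dr:
    - [0, 0, 0]
    - [0, 0, 0]
    - [0, 0, 0]
    - [0, 0, 0]
    - [0, 0, 0]
    - [0, 0, 0]
    - [0, 0, 0]
    - [0, 0, 0]
    - [0, 0, 0]
    - [0, 0, 0]

```text
clock: 12.5
position: [511.9, 368.3, 176.3]
ee_rot: [0.979, -0.205, -0.001, 0.001]
contact_force: [0.3, -0.6, -0.7]
gripper_width: -0.2
grasp_force: 0.0
```

```bash
python3 - <<'E'
from h import *
s=arm.read_state();print(s["clock"],s["position"].round(1),s["contact_force"].round(1)); print(arm.job_done())
E
```

```text
12.5 [511.9 368.3 176.3] [ 0.3 -0.6 -0.7]
the job is handed in; nothing more can be done
None
```

I held the fingertips above the green-dot counter's inlet for about 3 s, pressed the blue button to its stop, lifted clear with no contact force, and handed the job in at 12.5 s; no verdict was returned.

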